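# Hold a spring clip open over the edge of a stock card

## Task

Pick up the orange spring clip by squeezing its handles and lower it, jaws wide open, over the top edge of the white card at its red stripe: square to the card, about 2 cm of card in the mouth, neither jaw touching it. Finish there, still holding it squeezed open in the air so I can slip a tag in; never let go. Do not push against either card, and leave the jar, corner brace and pipe elbow where they are.

Things in the scene. Friction and masses are not known exactly. Their poses are not given: they have to be found in the camera images.
- clip: Orange spring clip with black jaw tips, like a clothes peg, 105 mm tall, 42 mm wide along y, about 110 g, loose, standing upright on its jaw tips. Origin: midway between the tips, at their underside; z up to the handles, x the way handles and jaws move, y along the 14 mm thick pivot pin, 55 mm above the origin. The frame stays midway between the halves when squeezed. Shut tips: 28 mm thick together.
- clip_grip (a point): Where to squeeze: midway between the handles, 85 mm above the clip's origin; axes as the clip's. The 36 mm wide handles lean out in a V, from the pivot (30 mm below this point) to 20 mm above it, where they are 53 mm over their outer faces. Squeezed fully, their outer faces are parallel, 28 mm apart, against a stop. Takes 6 N per finger to start, 12 N fully; let go, it springs shut.
- jaw (a joint): How far the clip is squeezed: angle of each half from shut. 0 = shut, 0.25 rad = fully open against its stop: the tips then gape 27 mm and the mouth is free up to 47 mm above the clip's origin.
- card_mark (a point): Middle of the top edge of the white stock card, at the centre of its red stripe (24 mm wide along the edge, running 40 mm down both faces). 100 mm above the table. x: across the card (its normal), y: along the top edge, z up. The card is rigid, 3 mm thick and 120 mm long; the stripe's centre lies 25 mm to the +y side of the middle of the card.
- card_stand: White stock card standing upright in a fixed wooden foot. Origin: centre of the foot's underside. Foot 61 mm (x) by 130 mm (y) by 25 mm high; the card rises from it to 100 mm, its normal along x. Can change places with the brown one.
- spare_stand: The same foot and card size, but a plain brown card without a stripe, fixed. Origin: centre of the foot's underside; normal of the card along x. Not to be touched.
- jar: Amber screw-top jar with a grey cap, 60 mm diameter, 85 mm high, loose bystander. Origin: centre of its underside.
- brace: Zinc corner brace, L-shaped, both legs 60 mm long, 20 mm wide, 4 mm thick, one flat on the table along x, the other upright at the +x end, loose bystander. Origin: centre of the flat leg's underside.
- elbow: Black plastic pipe elbow, 42 mm diameter over the collars, legs reaching 50 mm along +x and +y from the origin, lying flat, 42 mm high, loose bystander. Origin: on the table below the corner of the two axes.
Things that resemble listed ones, but are neither listed nor needed, are in the scene too. There is more than one size of the clip; the job needs the largest.

How it is judged:
On the way:
1. the clip is lifted in the fingers, clear of the table (height (world z) of clip above 0.03 m and contact force between the fingers and clip above 1 N), for 0.2 s.
At the end, for the whole second after the job is handed in: Fingers still squeeze the clip (>3 N), each half over 0.18 rad open; its origin within 9 mm of the white card's mid-plane, 14 mm of the stripe's centre, 10-33 mm below the top edge; upright and square within 0.25 rad, still, clear of the card (contact under 0.7 N) (value of joint jaw above 0.18 rad and contact force between the fingers and clip above 3 N and x of clip in the frame of card_mark between -0.009 and 0.009 m and y of clip in the frame of card_mark between -0.014 and 0.014 m and z of clip in the frame of card_mark between -0.033 and -0.01 m and angle between the x axis of clip and the x axis of card_mark, either way round below 0.25 rad and angle between clip's own z axis and vertical below 0.25 rad and contact force between each of clip, the arm and card_stand below 0.7 N and linear speed of clip below 0.03 m/s); the arm keeps its last pose, push and grip.
It fails at once if the white card or its foot is pushed hard (contact force between any of clip, the arm, the fingers and card_stand above 10 N).
It fails at once if the brown card is pushed (contact force between any of clip, the arm, the fingers and spare_stand above 5 N).
It fails at once if the jar, brace or elbow is shifted or tipped (distance of any of jar, brace, elbow from where it was at the start of the episode above 0.02 m or angle between jar's own z axis and vertical above 0.4 rad).
It also fails if it takes over 32 s, if anything falls off the work surface, if the arm or the gripper's body presses on something with over 40 N, if the wrist force passes 120 N, or if a joint passes its speed limit or range.

## Robot

A 6-joint arm with a two-finger parallel gripper is mounted at the origin on the work surface. World frame = base frame: x ahead of the robot, y to its left, z up, the work surface at z = 0. Lengths are in m, angles in rad, forces in N, time in s.
With the tool pointing down it reaches from about 0.325 to 0.9 m from the base axis. Payload 6.1 kg.
Tool frame: the origin (TCP) lies where the fingers leave the gripper's body, on its centre line; the fingertips stand 70 mm ahead of it and the grasp point (between the pads) lies 51 mm ahead of it (manip.tips_ahead is the distance from the TCP to the fingertips, in m); z points along the fingers, y is the line along which they close (so a half turn about z gives the same grasp; the last joint's range is limited). The gripper opens to 87 mm and grips with 3 to 60 N. Pads are 19 mm wide; open, the fingers measure 117 mm over their backs; the gripper's body (75 mm by 190 mm) begins 51 mm behind the grasp point.
Start: joints at [1.156, 0.22, 1.526, -0, 1.395, -0.126], TCP at [0.178, 0.599, 0.292] pointing down, gripper open.
Joint ranges: [-2.98, 2.98], [-0.91, 2.08], [0.09, 2.57], [-1.24, 4.39], [0.2, 2.65], [-2.68, 2.68]. Speed limits (rad/s): [2.57, 2.57, 3.01, 3.14, 3.14, 3.14].

## Interface

Orientations are given as a unit quaternion [x, y, z, w].
In Python, from workcell import get_state, optics, manip gives the robot as it stands.
- The arm moves only by the shell command python3 -m inch 'ROWS' [OPENING] [FORCE]. ROWS is JSON, a list of rows, each an object of numbers: "tx", "ty", "tz": the shift along the tool's x, y, z in mm; "ax", "ay", "az": the turn, a rotation vector about the tool's x, y, z in degrees. In form: [{"tx": .., "ty": .., "tz": .., "ax": .., "ay": .., "az": ..}, ...]. A call has 1 to 8 rows; each row shifts and turns the commanded pose from where the row before left it, along the tool's axes as they then stand; what a row does not reach is not made up. A row lasts 1/8 s, in which the tool goes at most 62.5 mm and 10.7 degrees, less where a joint would pass 70% of its speed; a pose out of reach is approached as far as the arm can. A call is refused whole if a number of a shift passes 62.5 or a number of a turn 10.7, either way. A call with a gripper value outside its range is refused whole. OPENING is the finger opening in mm, from 0 to 87, set as the call begins (- or left out, the last holds). The fingers move at their own pace and stop on an object; FORCE is the grip in N (left out, the last holds). Time passes only in rows, so rows that do not move let the fingers close. It gives the time, the measured TCP pose, the force, the opening and the grip force at its end, in the units of the state.
- get_state(): the state, without advancing time (a new reading comes with each control period).
- optics.camera(name): name is "scene" or "top" or "wrist"; returns a dict with "frame" (420x560x3 uint8, red, green, blue), "fx", "fy", "cx", "cy" (pixels), "k1" (the pictures are not rectified: a ray, as slopes to the right and down, at radius r is drawn at 1 + k1 r^2 times it, then the intrinsics apply), "R" (3x3) and "t" (3): a world point X has camera coordinates R X + t. Camera axes: x right, y down, z forward; pixel columns grow to the right and rows downward; lengths in m; the calibration is good to about 2 mm. A picture is of the moment at which its call begins. There is no depth.
- manip.sign_off(): hands the job in; it is judged then, once.
The state is a dict: "t": time; "joints": joint angles; "qvel": joint speeds; "tau": joint torques, N m; "tool_pos": TCP position; "tool_rot": TCP orientation; "wrist_force": force on the tool from outside, world axes, zero at the start; "wrist_torque": the same for the moment, N m; "width": opening from 0.0 (shut) to 1.0 (fully open); "finger_force": force on a finger pad.
Only numpy, scipy, OpenCV 4.12 (cv2) and the standard library are available. Lean on these libraries where they do the work, as an engineer would, in place of code of your own. Each camera call takes 0.05 s, during which the arm holds its last target. There are 200 camera calls.

## Working session

There is one attempt and no reset: what is moved stays moved. The work goes in short steps, Python scripts to look and compute and a shell command to move; the robot and the scene stay as the last step left them, time stands still between calls to the robot, and variables do not carry over. Pictures are saved under pics/ and viewed, at most 10 in all, crops included, and the job is handed in when it is done.

```bash
mkdir -p pics; cat > h.py <<'E'
import numpy as np, cv2
from workcell import get_state, optics, manip
def cam(n,save=None):
    c=optics.camera(n)
    for k in("R","t"): c[k]=np.array(c[k])
    if save: cv2.imwrite("pics/"+save,c["frame"][:,:,::-1])
    return c
def ray(c,u,v):
    K=np.array([[c["fx"],0,c["cx"]],[0,c["fy"],c["cy"]],[0,0,1.]])
    p=cv2.undistortPoints(np.array([[[u,v]]],float),K,np.array([c["k1"],0,0,0,0.]))[0,0]
    d=c["R"].T@np.array([p[0],p[1],1]); return -c["R"].T@c["t"],d
def onz(c,u,v,z):
    o,d=ray(c,u,v); return o+d*(z-o[2])/d[2]
E
python3 - <<'E'
from h import *
a=cam("scene","s0.png");b=cam("top","t0.png")
for c in(a,b): print(c["fx"],c["k1"],-c["R"].T@c["t"],c["R"].round(3).tolist())
print(get_state())
E
```

```text
482.1333833747501 -0.07011047476593772 [ 1.38183511 -0.03927038  0.88704914] [[0.042, 0.999, 0.016], [0.703, -0.018, -0.711], [-0.71, 0.041, -0.703]]
507.5065070438295 0.010241815965188528 [0.40142295 0.00837659 1.06333421] [[-0.006, -1.0, 0.002], [-0.99, 0.006, -0.139], [0.139, -0.002, -0.99]]
{'t': 0.1, 'joints': array([ 1.15589903e+00,  2.21152863e-01,  1.52751873e+00,  1.94345178e-05,
        1.39470349e+00, -1.26089000e-01]), 'qvel': array([ 0.00071167, -0.00191143, -0.0021196 ,  0.00079521, -0.001983  ,
        0.00024941]), 'tau': array([ 2.74230524e-04, -4.95941806e+01, -3.88517833e+01,  7.01333047e-02,
        5.15830773e-02, -1.26417439e-05]), 'tool_pos': array([0.17781664, 0.59870484, 0.29123142]), 'tool_rot': array([ 1.43904443e-01,  9.89591187e-01, -8.56251919e-04, -2.47355749e-04]), 'wrist_force': array([-0.27946281, -0.81799975,  0.47582586]), 'wrist_torque': array([ 0.00031972,  0.00823537, -0.03140499]), 'finger_force': 0.0, 'width': 1.0000480257751874}
```

View pics/s0.png

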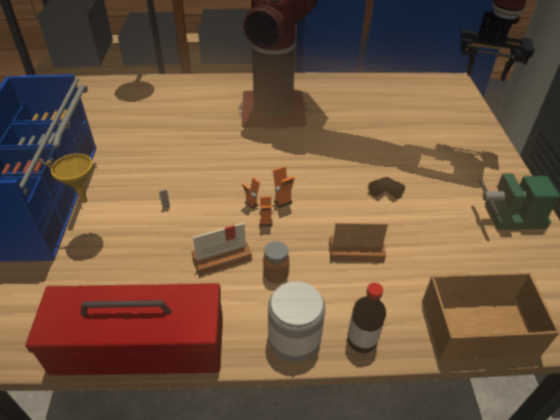

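View pics/t0.png

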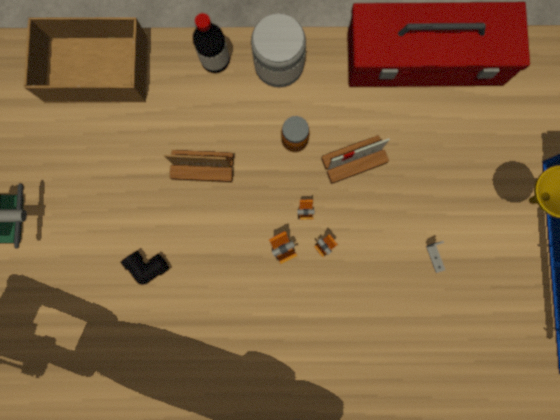

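The scene view shows three orange clips at about (284,187), (252,193) and (266,211). In the top view they are at (284,247), (325,244) and (306,209). The white card's red stripe is at top (345,155), scene (231,232). Candidates are therefore top (284,247), which looks largest, and (325,244) and (306,209), both smaller. I'll check this choice in a crop.

```bash
python3 - <<'E'
import cv2,numpy as np
t=cv2.imread("pics/t0.png")[115:275,255:405]; s=cv2.imread("pics/s0.png")[155:275,185:305]
t=cv2.resize(t,(450,480),interpolation=cv2.INTER_CUBIC)
s=cv2.resize(s,(350,350),interpolation=cv2.INTER_CUBIC)
o=np.zeros((480,800,3),np.uint8);o[:,:450]=t;o[:350,450:]=s
cv2.imwrite("pics/c0.png",cv2.convertScaleAbs(o,alpha=1.4))
E
```

```text
(no output)
```

View pics/c0.png

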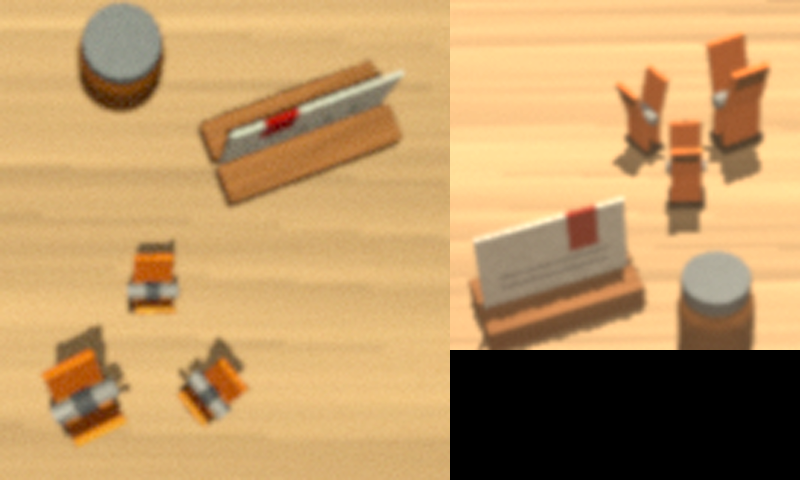

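The crop confirms it: the largest clip is the one at top (284,247), scene (284,187). Its handle top edges run through crop (43,377)-(95,350) and (75,442)-(125,420), and the stripe is at crop (282,121).

```bash
python3 - <<'E'
from h import *
from scipy.spatial.transform import Rotation as Ro
c=cam("top")
f=lambda x,y,z: onz(c,255+x/3-.33,115+y/3-.33,z)
A=[f(43,377,.105),f(95,350,.105),f(75,442,.105),f(125,420,.105)]
print(np.round(A,4)); m=np.mean(A,0); print("clip",m)
w=(A[1]-A[0]+A[3]-A[2]); print("pin yaw",np.degrees(np.arctan2(w[1],w[0])))
P=[f(52,412,.055),f(118,382,.055)];print("pin",np.round(P,4),np.mean(P,0))
e=[f(233,135,.1),f(404,71,.1)];print("card",np.round(e,4),"yaw of edge",np.degrees(np.arctan2(*(e[1]-e[0])[1::-1])))
hsv=cv2.cvtColor(c["frame"],cv2.COLOR_RGB2HSV)
r=((hsv[...,0]<6)|(hsv[...,0]>174))&(hsv[...,1]>170)
r[:140]=0;r[175:]=0;r[:,:320]=0;r[:,390:]=0
v,u=np.nonzero(r);print("red",len(u),u.min(),u.max(),v.min(),v.max(),onz(c,u.mean(),v.mean(),.1))
s=get_state();R=Ro.from_quat(s["tool_rot"]).as_matrix();print(R.round(3))
E
```

```text
[[ 0.4654  0.0385  0.105 ]
 [ 0.4822  0.0057  0.105 ]
 [ 0.4246  0.0186  0.105 ]
 [ 0.4381 -0.0128  0.105 ]]
clip [0.45256783 0.01247071 0.105     ]
pin yaw -64.73251625979935
pin [[ 0.4456  0.0342  0.055 ]
 [ 0.4651 -0.0095  0.055 ]] [0.45533408 0.01231036 0.055     ]
card [[ 0.6214 -0.0845  0.1   ]
 [ 0.6632 -0.1965  0.1   ]] yaw of edge -69.51860811435972
red 43 344 353 151 158 [ 0.63067548 -0.11558607  0.1       ]
[[-0.959  0.285 -0.001]
 [ 0.285  0.959 -0.001]
 [ 0.    -0.002 -1.   ]]
```

```bash
python3 -m inch '[{"az":9.7},{"az":9.7},{"az":9.7},{"az":9.7},{"az":9.7},{"tx":-40},{"tx":-59},{"tx":-59}]' 87 && python3 -m inch '[{"tx":-59},{"tx":-59},{"tx":-59},{"tx":-59},{"tx":-59},{"tx":-59},{"tx":-59},{"tx":-40}]' && python3 -m inch '[{"tx":-37,"ty":3},{},{}]' && python3 - <<'E'
from h import *
from scipy.spatial.transform import Rotation as Ro
c=cam("wrist","w0.png");s=get_state();print(s["tool_pos"],Ro.from_quat(s["tool_rot"]).as_matrix().round(3).tolist());print(-c["R"].T@c["t"])
E
```

```text
$[0]: bad value
```

```bash
python3 -m inch '[{"tx":0,"ty":0,"tz":0,"ax":0,"ay":0,"az":9.7},{"tx":0,"ty":0,"tz":0,"ax":0,"ay":0,"az":9.7},{"tx":0,"ty":0,"tz":0,"ax":0,"ay":0,"az":9.7},{"tx":0,"ty":0,"tz":0,"ax":0,"ay":0,"az":9.7},{"tx":0,"ty":0,"tz":0,"ax":0,"ay":0,"az":9.7},{"tx":-40,"ty":0,"tz":0,"ax":0,"ay":0,"az":0},{"tx":-59,"ty":0,"tz":0,"ax":0,"ay":0,"az":0},{"tx":-59,"ty":0,"tz":0,"ax":0,"ay":0,"az":0}]' 87
```

```text
t: 1.15
tool_pos: [0.2449, 0.4543, 0.2917]
tool_rot: [0.537, 0.843, -0.0, 0.0]
wrist_force: [0.9, -0.3, 0.5]
width: 1.0
finger_force: 0.0
```

```bash
python3 -m inch '[{"tx":-59,"ty":0,"tz":0,"ax":0,"ay":0,"az":0},{"tx":-59,"ty":0,"tz":0,"ax":0,"ay":0,"az":0},{"tx":-59,"ty":0,"tz":0,"ax":0,"ay":0,"az":0},{"tx":-59,"ty":0,"tz":0,"ax":0,"ay":0,"az":0},{"tx":-59,"ty":0,"tz":0,"ax":0,"ay":0,"az":0},{"tx":-59,"ty":0,"tz":0,"ax":0,"ay":0,"az":0},{"tx":-59,"ty":0,"tz":0,"ax":0,"ay":0,"az":0},{"tx":-50,"ty":2,"tz":0,"ax":0,"ay":0,"az":0}]' && python3 -m inch '[{"tx":-22,"ty":0,"tz":0,"ax":0,"ay":0,"az":0},{"tx":0,"ty":0,"tz":0,"ax":0,"ay":0,"az":0},{"tx":0,"ty":0,"tz":0,"ax":0,"ay":0,"az":0}]' && python3 - <<'E'
from h import *
from scipy.spatial.transform import Rotation as Ro
c=cam("wrist","w0.png");s=get_state();print(s["tool_pos"],Ro.from_quat(s["tool_rot"]).as_matrix().round(3).tolist());print(-c["R"].T@c["t"],c["R"].round(3).tolist())
E
```

```text
t: 2.15
tool_pos: [0.4422, 0.0348, 0.2923]
tool_rot: [0.538, 0.843, 0.0, 0.0]
wrist_force: [0.8, -0.6, 0.2]
width: 1.002
finger_force: 0.0
t: 2.52
tool_pos: [0.4507, 0.0175, 0.292]
tool_rot: [0.538, 0.843, 0.0, -0.0]
wrist_force: [0.3, -0.1, 1.1]
width: 0.998
finger_force: 0.0
[0.45066013 0.01779996 0.29204265] [[-0.423, 0.906, -0.0], [0.906, 0.423, 0.0], [0.001, -0.0, -1.0]]
[0.41511799 0.09219717 0.38367088] [[0.907, 0.422, -0.001], [0.403, -0.864, 0.302], [0.127, -0.274, -0.953]]
```

View pics/w0.png

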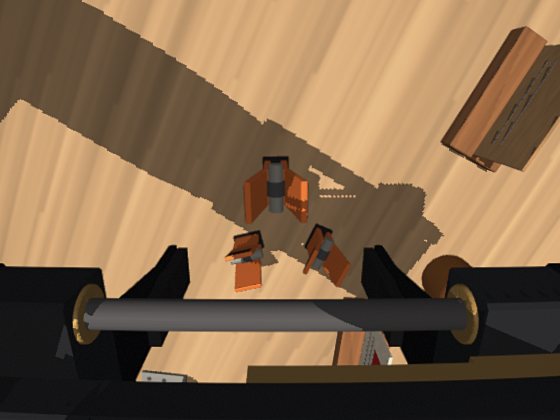

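The wrist view shows the big clip at (275,190). Its handle top edges are at about u=245 (v 181-222) and u=308 (v 180-220), with the two small clips below it at (245,260) and (326,255).

```bash
python3 - <<'E'
from h import *
from scipy.spatial.transform import Rotation as Ro
c=cam("wrist")
A=np.array([onz(c,u,v,.105) for u,v in[(245,181),(245,222),(307,180),(308,220)]]);print(A.round(4))
P=np.array([onz(c,u,v,.062) for u,v in[(275,163),(276,212)]]);print("pin",P.round(4),P.mean(0))
m=A.mean(0);w=(A[1]-A[0]+A[3]-A[2]);print(m,"pin yaw",np.degrees(np.arctan2(w[1],w[0])))
s=get_state();R=Ro.from_quat(s["tool_rot"]).as_matrix()
for q in(m,P.mean(0)): print("tool shift mm",(R.T@(q-s["tool_pos"])*1000).round(1))
# oranges mask extents for small clips tops
E
```

```text
[[ 0.4224  0.0193  0.105 ]
 [ 0.4363 -0.0126  0.105 ]
 [ 0.4667  0.0409  0.105 ]
 [ 0.4826  0.011   0.105 ]]
pin [[ 0.4414  0.0349  0.062 ]
 [ 0.462  -0.0071  0.062 ]] [0.45171865 0.01387727 0.062     ]
[0.45198389 0.01468539 0.105     ] pin yaw -64.28230284044861
tool shift mm [ -3.5  -0.2 187.1]
tool shift mm [ -4.2  -0.7 230.1]
```

```bash
python3 -m inch '[{"tx":-4,"ty":0,"tz":20,"ax":0,"ay":0,"az":0},{"tx":0,"ty":0,"tz":40,"ax":0,"ay":0,"az":0},{"tx":0,"ty":0,"tz":40,"ax":0,"ay":0,"az":0},{"tx":0,"ty":0,"tz":30,"ax":0,"ay":0,"az":0},{"tx":0,"ty":0,"tz":18,"ax":0,"ay":0,"az":0},{"tx":0,"ty":0,"tz":8,"ax":0,"ay":0,"az":0},{"tx":0,"ty":0,"tz":0,"ax":0,"ay":0,"az":0},{"tx":0,"ty":0,"tz":0,"ax":0,"ay":0,"az":0}]' && python3 -m inch '[{"tx":0,"ty":0,"tz":0,"ax":0,"ay":0,"az":0},{"tx":0,"ty":0,"tz":0,"ax":0,"ay":0,"az":0},{"tx":0,"ty":0,"tz":0,"ax":0,"ay":0,"az":0},{"tx":0,"ty":0,"tz":0,"ax":0,"ay":0,"az":0},{"tx":0,"ty":0,"tz":0,"ax":0,"ay":0,"az":0},{"tx":0,"ty":0,"tz":0,"ax":0,"ay":0,"az":0},{"tx":0,"ty":0,"tz":0,"ax":0,"ay":0,"az":0},{"tx":0,"ty":0,"tz":0,"ax":0,"ay":0,"az":0}]' 20 30
```

```text
t: 3.62
tool_pos: [0.4534, 0.0135, 0.1372]
tool_rot: [0.537, 0.843, 0.0, 0.001]
wrist_force: [0.5, -0.4, 0.1]
width: 1.003
finger_force: 0.0
t: 4.62
tool_pos: [0.4555, 0.0131, 0.1388]
tool_rot: [0.538, 0.843, 0.002, 0.003]
wrist_force: [1.6, 0.6, 10.5]
width: 0.317
finger_force: 30.1
```

Fully squeezed: 27.6 mm opening at 30 N. Next I lift it and look.

```bash
python3 -m inch '[{"tx":0,"ty":0,"tz":-10,"ax":0,"ay":0,"az":0},{"tx":0,"ty":0,"tz":-20,"ax":0,"ay":0,"az":0},{"tx":0,"ty":0,"tz":-30,"ax":0,"ay":0,"az":0},{"tx":0,"ty":0,"tz":-30,"ax":0,"ay":0,"az":0},{"tx":0,"ty":0,"tz":-30,"ax":0,"ay":0,"az":0},{"tx":0,"ty":0,"tz":-20,"ax":0,"ay":0,"az":0},{"tx":0,"ty":0,"tz":-10,"ax":0,"ay":0,"az":0},{"tx":0,"ty":0,"tz":0,"ax":0,"ay":0,"az":0}]' && python3 - <<'E'
from h import *
c=cam("scene","s1.png");w=cam("wrist","w1.png")
a=cv2.resize(c["frame"][90:270,180:330],None,fx=2.6,fy=2.6,interpolation=cv2.INTER_CUBIC)
b=w["frame"][:,:]
o=np.zeros((468,790,3),np.uint8);o[:,:390]=a;b=cv2.resize(b[60:420,80:480],(400,360));o[:360,390:]=b
cv2.imwrite("pics/c1.png",o[:,:,::-1])
E
```

```text
t: 5.62
tool_pos: [0.4528, 0.0133, 0.2864]
tool_rot: [0.538, 0.843, 0.0, 0.0]
wrist_force: [-0.2, -0.2, -1.4]
width: 0.316
finger_force: 30.0
```

View pics/c1.png

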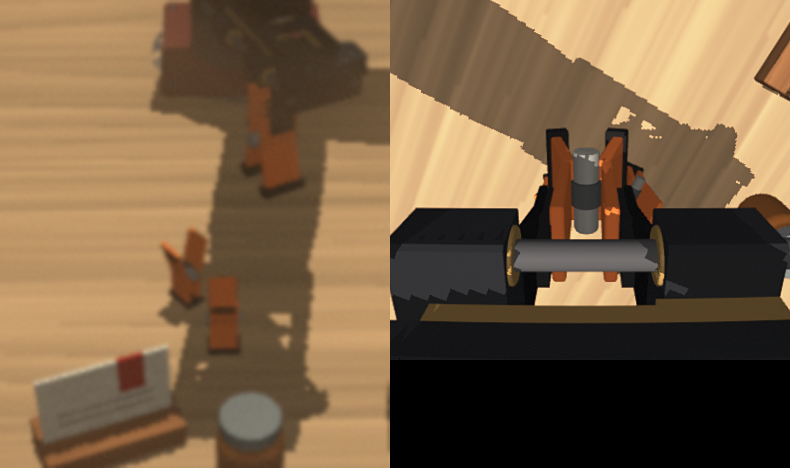

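The clip is held open and roughly symmetric about wrist column 277. The pin runs from wrist (276,210) to (276,293), and the tips' far corners are near v=190. The stripe top is at scene pixel (230,226).

```bash
python3 - <<'E'
from h import *
from scipy.spatial.transform import Rotation as Ro
s=get_state();R=Ro.from_quat(s["tool_rot"]).as_matrix();p=s["tool_pos"]
w=cam("wrist");a=cam("scene");b=cam("top","t2.png")
T=lambda q:(R.T@(q-p)*1000).round(1)
print("pin",T(onz(w,276,210,p[2]-.074)),T(onz(w,276,293,p[2]-.074)))
for d in(.136,.120): print("tips far",d,[T(onz(w,u,190,p[2]-d)) for u in(236,258,297,318)])
# red in scene and top: contours
def red(c,box,n):
    h=cv2.cvtColor(c["frame"],cv2.COLOR_RGB2HSV);u0,u1,v0,v1=box
    m=(((h[...,0]<7)|(h[...,0]>172))&(h[...,1]>140))[v0:v1,u0:u1].astype(np.uint8)
    r=cv2.minAreaRect(cv2.findNonZero(m));q=cv2.boxPoints(r)+[u0,v0];print(n,m.sum(),q.round(1).tolist());return q
qs=red(a,(215,245,215,245),"scene");qt=red(b,(330,370,140,170),"top")
def tri(u1,v1,u2,v2):
    o,d=ray(a,u1,v1);o2,d2=ray(b,u2,v2)
    k=np.linalg.lstsq(np.c_[d,-d2],o2-o,rcond=None)[0];x,y=o+k[0]*d,o2+k[1]*d2
    return (x+y)/2,np.linalg.norm(x-y)
print("mark scene on z=.1",onz(a,230,226.2,.1))
e=[(35,383),(166,347)]
E_=np.array([onz(a,180+x/2.6,90+y/2.6,.1) for x,y in e]);print("edge scene",E_.round(4),np.degrees(np.arctan2(*(E_[1]-E_[0])[1::-1])),np.linalg.norm(E_[1]-E_[0]))
E
```

```text
pin [27.  -0.4 74. ] [-19.   -0.4  74. ]
tips far 0.136 [array([ 19.9, -26.5, 136.1]), array([ 19.9, -12.1, 136. ]), array([ 19.9,  13.4, 136. ]), array([ 19.9,  27.2, 136. ])]
tips far 0.12 [array([ 24.3, -24.7, 120.1]), array([ 24.3, -11.3, 120. ]), array([ 24.3,  12.4, 120. ]), array([ 24.4,  25.2, 120. ])]
scene 55 [[225.2, 227.3], [233.2, 226.0], [235.0, 237.2], [227.1, 238.5]]
top 52 [[341.5, 155.2], [352.9, 150.7], [354.7, 155.1], [343.3, 159.7]]
mark scene on z=.1 [ 0.63214836 -0.11294084  0.1       ]
edge scene [[ 0.6638 -0.1921  0.1   ]
 [ 0.6244 -0.082   0.1   ]] 109.67963945935865 0.11691448940329584
```

```bash
python3 -m inch '[{"tx":0,"ty":0,"tz":0,"ax":0,"ay":0,"az":5},{"tx":-20,"ty":14,"tz":0,"ax":0,"ay":0,"az":0},{"tx":-40,"ty":28,"tz":0,"ax":0,"ay":0,"az":0},{"tx":-42,"ty":28,"tz":0,"ax":0,"ay":0,"az":0},{"tx":-40,"ty":28,"tz":0,"ax":0,"ay":0,"az":0},{"tx":-25,"ty":18,"tz":0,"ax":0,"ay":0,"az":0},{"tx":-15,"ty":10,"tz":0,"ax":0,"ay":0,"az":0},{"tx":0,"ty":0,"tz":0,"ax":0,"ay":0,"az":0}]' && python3 -m inch '[{"tx":0,"ty":0,"tz":0,"ax":0,"ay":0,"az":0},{"tx":0,"ty":0,"tz":0,"ax":0,"ay":0,"az":0}]' && python3 - <<'E'
from h import *
w=cam("wrist","w3.png")
cv2.imwrite("pics/c3.png",cv2.resize(w["frame"][:,120:440],None,fx=1.42,fy=1.42,interpolation=cv2.INTER_CUBIC)[:,:,::-1])
E
```

```text
t: 6.88
tool_pos: [0.6335, -0.1154, 0.2847]
tool_rot: [0.574, 0.819, -0.0, -0.001]
wrist_force: [0.2, 0.7, -0.7]
width: 0.316
finger_force: 30.0
t: 7.12
tool_pos: [0.6328, -0.1141, 0.2862]
tool_rot: [0.574, 0.819, -0.0, -0.0]
wrist_force: [0.2, -1.4, -0.5]
width: 0.314
finger_force: 30.0
```

View pics/c3.png

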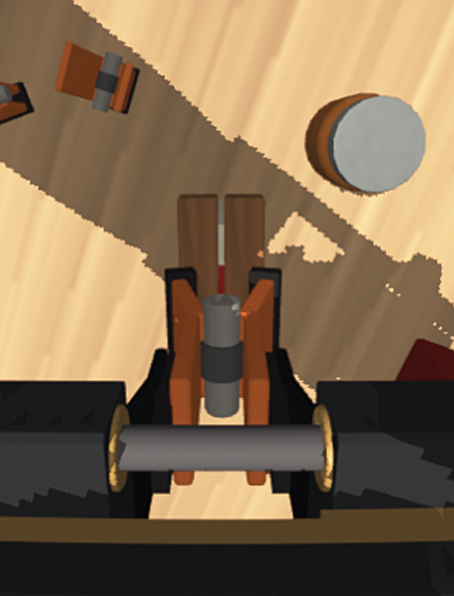

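The card edge runs vertically at crop column 221, aligned with the clip. The card's end is at crop (221,224) and the stripe starts at (221,265).

```bash
python3 - <<'E'
from h import *
from scipy.spatial.transform import Rotation as Ro
s=get_state();R=Ro.from_quat(s["tool_rot"]).as_matrix();p=s["tool_pos"]
w=cam("wrist");h=cv2.cvtColor(w["frame"],cv2.COLOR_RGB2HSV)
T=lambda u,v,z:(R.T@(onz(w,u,v,z)-p)*1000).round(1)
for v in(156,158,160,170,182,185,187,189,192): print(v,w["frame"][v,268:285].tolist() if v in(170,189) else w["frame"][v,276].tolist(),T(275.6,v,.1))
print("tip inner gap centre",T(120+222/1.42,190,p[2]-.136),"pin",T(120+221/1.42,297/1.42,p[2]-.074))
E
```

```text
156 [116, 107, 95] [ 33.4  -0.5 186.4]
158 [146, 136, 119] [ 31.8  -0.5 186.4]
160 [155, 144, 127] [ 30.2  -0.5 186.4]
170 [[103, 69, 43], [103, 68, 43], [102, 69, 44], [97, 64, 40], [86, 59, 40], [114, 102, 88], [156, 146, 130], [156, 146, 130], [156, 146, 130], [136, 124, 110], [90, 67, 48], [93, 60, 36], [97, 64, 41], [94, 62, 40], [91, 60, 39], [89, 58, 38], [90, 60, 39]] [ 22.3  -0.5 186.4]
182 [157, 147, 131] [ 12.5  -0.5 186.4]
185 [159, 151, 135] [ 10.1  -0.5 186.4]
187 [116, 38, 35] [  8.4  -0.5 186.4]
189 [[104, 68, 44], [104, 68, 44], [101, 67, 43], [97, 66, 42], [86, 60, 38], [89, 41, 28], [112, 24, 22], [113, 23, 23], [112, 23, 22], [103, 36, 28], [87, 54, 36], [96, 66, 43], [99, 66, 43], [98, 65, 41], [96, 63, 41], [93, 61, 39], [93, 62, 40]] [  6.8  -0.5 186.4]
192 [112, 24, 24] [  4.3  -0.5 186.4]
tip inner gap centre [ 19.9  -0.  136. ] pin [27.4 -0.6 74. ]
```

The mark is about 2.5 mm towards tool -x and the clip is centred across the card. I'll shift 3 mm and lower 70 mm.

```bash
python3 -m inch '[{"tx":-3,"ty":0,"tz":8,"ax":0,"ay":0,"az":0},{"tx":0,"ty":0,"tz":12,"ax":0,"ay":0,"az":0},{"tx":0,"ty":0,"tz":12,"ax":0,"ay":0,"az":0},{"tx":0,"ty":0,"tz":12,"ax":0,"ay":0,"az":0},{"tx":0,"ty":0,"tz":10,"ax":0,"ay":0,"az":0},{"tx":0,"ty":0,"tz":8,"ax":0,"ay":0,"az":0},{"tx":0,"ty":0,"tz":5,"ax":0,"ay":0,"az":0},{"tx":0,"ty":0,"tz":3,"ax":0,"ay":0,"az":0}]' && python3 -m inch '[{"tx":0,"ty":0,"tz":0,"ax":0,"ay":0,"az":0},{"tx":0,"ty":0,"tz":0,"ax":0,"ay":0,"az":0},{"tx":0,"ty":0,"tz":0,"ax":0,"ay":0,"az":0},{"tx":0,"ty":0,"tz":0,"ax":0,"ay":0,"az":0}]' && python3 - <<'E'
from h import *
a=cam("scene","s4.png");w=cam("wrist","w4.png")
x=cv2.resize(a["frame"][150:280,180:280],None,fx=4,fy=4,interpolation=cv2.INTER_CUBIC)
o=np.zeros((520,800,3),np.uint8);o[:,:400]=x;o[:420,400:]=w["frame"][:,80:480]
cv2.imwrite("pics/c4.png",o[:,:,::-1])
E
```

```text
t: 8.22
tool_pos: [0.6344, -0.1176, 0.2161]
tool_rot: [0.574, 0.819, 0.0, 0.0]
wrist_force: [0.2, 0.2, -0.4]
width: 0.314
finger_force: 30.0
t: 8.72
tool_pos: [0.6344, -0.1176, 0.2165]
tool_rot: [0.574, 0.819, 0.0, 0.0]
wrist_force: [0.0, -0.4, -2.1]
width: 0.314
finger_force: 30.0
```

View pics/c4.png

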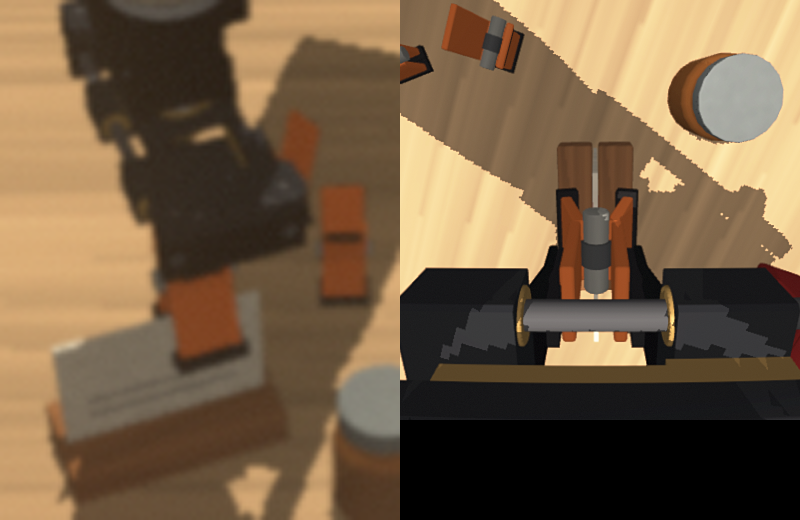

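The clip straddles the card. The front tip's lower edge is at about scene crop (180-247, 370-350), and the card lies centred in the mouth in the wrist view. A quick depth check follows.

```bash
python3 - <<'E'
from h import *
from scipy.spatial.transform import Rotation as Ro
s=get_state();R=Ro.from_quat(s["tool_rot"]).as_matrix();p=s["tool_pos"]
a=cam("scene")
for x,y in((180,370),(247,351)):
    o,d=ray(a,180+x/4-.4,150+y/4-.4); n=R[:,1]
    k=(n@(p-o)+.026)/(n@d); print("outer tip corner",(o+k*d).round(4),(R.T@(o+k*d-p)*1000).round(1))
w=cam("wrist");u=80+195
for v in(150,175): print("card",[(R.T@(onz(w,80+q,v,.1)-p)*1000).round(1)[:2].tolist() for q in(192,199)])
E
```

```text
outer tip corner [ 0.6647 -0.1248  0.0832] [-17.1  26.  133.1]
outer tip corner [ 0.6513 -0.0879  0.0831] [ 22.2  26.  133.3]
card [[49.3, -2.7], [49.3, 1.4]]
card [[34.5, -2.7], [34.5, 1.4]]
```

```bash
python3 -c "
from workcell import manip; print(manip.sign_off())"
```

```text
the job is handed in; nothing more can be done
None
```

The job is handed in: the largest orange clip is held squeezed fully open at 30 N over the red stripe, with about 18 mm of card in its mouth. By the camera checks it is square and centred, with neither jaw touching the card; `sign_off()` gave no verdict.

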